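Clamp the cap punch in the bench chuck

TASK

The brass cap punch with the red collar is due for honing. Take it from the wooden rack and stand it upright, shank down, on the face of the bench chuck between the three open jaws, then turn the chuck's sleeve clockwise by its orange handle until the jaws close firmly on the punch, and let go.

Things in the scene. Friction and masses are not known exactly. Their poses are not given: they have to be found in the camera images.
- punch_center (a point): Mid-height of the loose cap punch, 75 mm tall, 130 g, upright in a rack hole 20 mm deep (holes 70 mm apart along its y; rack 30 mm high). From below: steel shank d 16 x 40, red collar d 28 x 6, brass head d 20 x 29 with dark mouth. Grip the head, 9 to 37 above this point; foot 37.5 below. z up. Two like punches with grey heads, blue or white collars: not wanted.
- chuck_face (a point): Centre of the chuck's flat face, 50 mm above the bench; the punch's foot stands here. z up. Three steel jaws, 22 mm high, 10 wide, slide on the face at 120 degrees, together, centred on this point: inner ends 22 mm from the axis when fully open, coming in 10 mm per rad of sleeve; they push an off-centre punch to the middle. Below: knurled sleeve d 100, green foot 130 square.
- handle (a point): Point to grip on the orange handle, an upright round post 16 mm in diameter on a short arm of the sleeve; its orange part reaches from 52 to 112 mm above the bench, this point is at 92 mm. It travels with the sleeve on a level circle of 85 mm radius about the chuck's axis.
- sleeve (a joint): Turn of the chuck's sleeve and handle, rad: 0 fully open, grows clockwise seen from above, closing the jaws; 0 to 0.2 at the start. The jaws meet the punch's shank at 1.4 and the sleeve stops there (empty: at 1.9). 5 to 10 N at the handle turns it; press on to 15 to 25 N to clamp. It stays where it is left and keeps the jaws tight.

How it is judged:
By the outcome, as a careful person would: the job done as asked, in the order asked, and still so for the second after the job is handed in, with the robot touching nothing.
It also fails if it takes over 50 s, if anything falls off the work surface, if the arm or the gripper's body presses on something with over 40 N, if the wrist force passes 120 N, or if a joint passes its speed limit or range.

ROBOT

A 6-joint arm with a two-finger parallel gripper is mounted at the origin on the work surface. World frame = base frame: x ahead of the robot, y to its left, z up, the work surface at z = 0. Lengths are in m, angles in rad, forces in N, time in s.
With the tool pointing down it reaches from about 0.275 to 0.75 m from the base axis. Payload 10.2 kg.
Tool frame: the origin (TCP) lies midway between the tips of the shut fingers; the grasp point (between the pads) lies 19 mm behind it (bot.grip_depth is the distance from the TCP to the grasp point, in m); z points along the fingers, y is the direction in which the jaws open and shut (so a half turn about z gives the same grasp; the last joint's range is limited). The gripper opens to 88 mm and grips with 3 to 60 N. Pads are 18 mm wide; open, the fingers measure 123 mm over their backs; the gripper's body (75 mm by 187 mm) begins 45 mm behind the grasp point.
Start: joints at [-1.347, 0.313, 1.498, -0, 1.331, -0.223], TCP at [0.227, -0.473, 0.239] pointing down, gripper open.
Joint ranges: [-2.94, 2.94], [-0.97, 2.17], [0.19, 2.56], [-1.23, 4.37], [0.02, 3.11], [-2.88, 2.88]. Speed limits (rad/s): [2.39, 2.39, 3.01, 3.14, 3.14, 3.14].

INTERFACE

Orientations are given as a rotation vector (axis times angle).
In Python, from cell import readout, camera, get_calibration, ticket, bot gives the robot as it stands.
- The arm moves only by the tool drive_tool, never from a script. Its argument "motion" is a list of rows, each a list of 4 numbers: the shift along the tool's x, y, z in cm, then the turn about the tool's z in rad. A call has 1 to 10 rows; each row is the pose to reach, as a shift and turn from the pose commanded when the call began, along the tool's axes at that moment; what a row does not reach only later rows make up. A row lasts 1/8 s, in which the tool goes at most 62.5 mm and 10.7 degrees, less where a joint would pass 70% of its speed; a pose out of reach is approached as far as the arm can. A call with a gripper value outside its range is refused whole. "hand" is the opening, from 0 (shut) to 1 (fully open), set as the call begins (left out, the last holds). The fingers move at their own pace and stop on an object; the grip force is fixed at half the most. Time passes only in rows, so rows that repeat a pose let the fingers close. It gives the time, the measured TCP pose, the force and the opening at its end, in the units of the state.
- readout.get_obs(): the state, without advancing time (a new reading comes with each control period).
- camera(name): name is "scene" or "top" or "wrist"; returns (picture, depth): 420x560x3 uint8, red, green, blue; 420x560 float32, m along the optical axis (not along the pixel's ray), 0 where there is no reading.
- get_calibration(name): a dict with "K" (3x3 intrinsics, pixels), "R" (3x3) and "t" (3): a world point X has camera coordinates R X + t. Camera axes: x right, y down, z forward; pixel columns grow to the right and rows downward; lengths in m; the calibration is good to about 2 mm. A picture is of the moment at which its call begins: read the wrist's pose just before it. get_calibration takes no time and is no camera call; for the wrist camera it gives the pose at the moment of the call.
- ticket.job_done(): hands the job in, once; it reports no verdict.
The state is a dict: "time": time; "qpos": joint angles; "qvel": joint speeds; "joint_efforts": joint torques, N m; "tcp_pos": TCP position; "ee_rot": TCP orientation; "force": force on the tool from outside, world axes, zero at the start; "wrist_torque": the same for the moment, N m; "grip_width": finger opening in m.
Only numpy, scipy, OpenCV 4.12 (cv2) and the standard library are available. Lean on these libraries where they do the work, as an engineer would, in place of code of your own. Each camera call takes 0.05 s, during which the arm holds its last target.

## Working session

There is one attempt and no reset: what is moved stays moved. The work goes in short steps, Python scripts to look and compute and a tool call to move; the robot and the scene stay as the last step left them, time stands still between calls to the robot, and variables do not carry over. Pictures are saved under pics/ and viewed, and the job is handed in when it is done.

Besides the shell and the picture viewer there is one more tool, called after "Call:" in YAML: its name, and indented under it one key for each argument. drive_tool: Moves the arm, as the interface text tells. Its arguments: {"type":"object","properties":{"motion":{"type":"array","items":{"type":"array","items":{"type":"number"}}},"hand":{"type":"number"}},"required":["motion"]}

```bash
mkdir -p pics; ls; python3 - <<'E'
from cell import readout,camera,get_calibration
import cv2,numpy as np
print(readout.get_obs())
for n in("scene","top"):
    c=get_calibration(n);p,d=camera(n);cv2.imwrite(f"pics/{n}0.png",p[:,:,::-1]);np.savez(f"{n}0.npz",p=p,d=d,**c);print(n,c)
E
```

```text
pics
{'time': 0.0, 'qpos': array([-1.34740434e+00,  3.13440625e-01,  1.49843366e+00, -1.20663995e-05,
        1.33100227e+00, -2.23400174e-01]), 'qvel': array([-1.55254209e-03,  9.41537137e-05, -1.03277961e-03, -1.48980381e-03,
       -8.03457131e-04,  6.06716659e-04]), 'joint_efforts': array([-3.09709380e-03, -4.02221990e+01, -2.52269447e+01,  6.93163765e-02,
        3.53423157e-02, -9.00190003e-05]), 'tcp_pos': array([ 0.22676923, -0.47322355,  0.23816716]), 'ee_rot': array([-3.06227327e+00, -6.95716524e-01,  1.83928667e-05]), 'force': array([ 0.12230414,  0.9006923 , -0.50202086]), 'wrist_torque': array([-0.03891145, -0.00495776, -0.05819954]), 'grip_width': 0.08812409320207383}
scene {'K': array([[468.42980945,   0.        , 287.10344015],
       [  0.        , 468.42980945, 206.70988268],
       [  0.        ,   0.        ,   1.        ]]), 'R': array([[-7.27247904e-03,  9.99973335e-01,  6.64267180e-04],
       [ 6.70251536e-01,  5.36749574e-03, -7.42114593e-01],
       [-7.42098369e-01, -4.95178673e-03, -6.70272698e-01]]), 't': array([-0.0100493 , -0.27359202,  1.28082987])}
top {'K': array([[469.68534424,   0.        , 279.27567143],
       [  0.        , 469.68534424, 200.55392591],
       [  0.        ,   0.        ,   1.        ]]), 'R': array([[-0.09086251, -0.9958487 , -0.00541929],
       [-0.97133927,  0.08982385, -0.22007202],
       [ 0.21964522, -0.01473233, -0.97546857]]), 't': array([0.07451874, 0.53797732, 0.76935091])}
```

View pics/scene0.png

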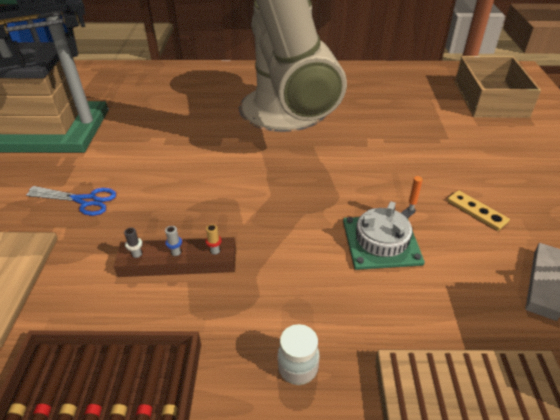

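View pics/top0.png

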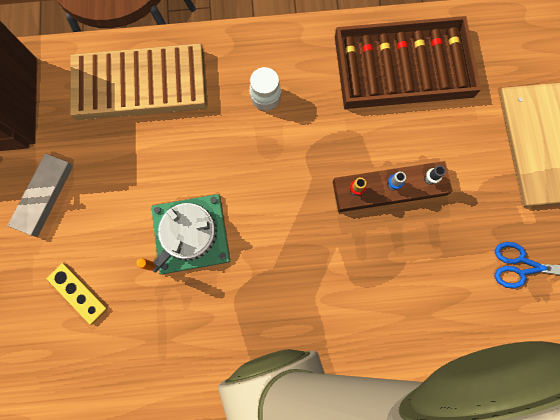

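Scene: the red-collar punch is at about (213,238), right end of the rack; chuck at (384,230), handle (416,192). Top: punch at (359,186), chuck at (187,231), handle (145,264). Next I'll measure these.

```bash
cat > h.py <<'E'
import numpy as np,cv2
def ray(c,uv):
    d=np.linalg.inv(c['K'])@np.array([uv[0],uv[1],1.]);return -c['R'].T@c['t'],c['R'].T@d
def onz(c,uv,z):
    o,d=ray(c,uv);return o+d*(z-o[2])/d[2]
def deproj(c,d,m):
    v,u=np.nonzero(m&(d>0));z=d[v,u];p=np.linalg.inv(c['K'])@np.vstack([u*z,v*z,z]);return (c['R'].T@(p-c['t'][:,None])).T
def blobs(m,amin=8):
    n,l,s,ce=cv2.connectedComponentsWithStats(m.astype(np.uint8));return [(l==i,s[i],ce[i]) for i in range(1,n) if s[i][4]>=amin]
E
python3 - <<'E'
from h import *
for n in("scene","top"):
    f=np.load(n+"0.npz");c={k:f[k] for k in"KRt"};p,d=f['p'],f['d']
    hsv=cv2.cvtColor(p,cv2.COLOR_RGB2HSV);H,S,V=[hsv[:,:,i].astype(int) for i in range(3)]
    for nm,m in (("red",((H<5)|(H>174))&(S>190)&(V>110)),("orange",(H>=5)&(H<13)&(S>205)&(V>150)),("brass",(H>=17)&(H<28)&(S>140)&(V>90)),("green",(H>65)&(H<90)&(S>120))):
        for b,s,ce in blobs(m):
            P=deproj(c,d,b)
            if len(P)and -.5<P[:,1].mean()<.4 and .2<P[:,0].mean()<.65: print(n,nm,s,ce.round(1),"med",np.median(P,0).round(4),"min",P.min(0).round(3),"max",P.max(0).round(3))
    # face
    P=deproj(c,d,np.ones(d.shape,bool))
    for lo,hi in((.047,.053),(.069,.075)):
        q=P[(P[:,2]>lo)&(P[:,2]<hi)&(P[:,0]>.3)&(P[:,0]<.6)&(P[:,1]>.05)&(P[:,1]<.35)]
        if len(q)>5:
            print(n,lo,len(q),q.min(0),q.max(0)); print(cv2.minEnclosingCircle(q[:,:2].astype(np.float32)))
    for (x,y,w,h) in [(180,210,100,70) if n=="scene" else (325,150,70,65)]+[(340,170,100,100) if n=="scene" else (125,185,115,95)]:
        cv2.imwrite(f"pics/{n}_crop{x}.png",cv2.resize(p[y:y+h,x:x+w,::-1],None,fx=6,fy=6,interpolation=cv2.INTER_CUBIC))
E
ls pics
```

```text
scene red [206 240  15   6  39] [212.9 243.2] med [ 0.5665 -0.1166  0.0553] min [ 0.542 -0.135  0.03 ] max [ 0.572 -0.104  0.058]
scene brass [206 226  12  16 137] [212.2 234. ] med [ 0.5643 -0.1152  0.0772] min [ 0.551 -0.126  0.058] max [ 0.569 -0.107  0.087]
scene 0.047 1060 [0.45260231 0.14812497 0.04700504] [0.55648508 0.25940373 0.05295944]
((0.5011774897575378, 0.21133573353290558), 0.0662597194314003)
scene 0.069 174 [0.44997794 0.15356822 0.06901167] [0.54687331 0.26286545 0.07421349]
((0.4865849018096924, 0.20878002047538757), 0.06243572384119034)
top red [350 181  16  14  61] [356.1 189.7] med [ 0.5491 -0.1108  0.0556] min [ 0.542 -0.13   0.009] max [ 0.567 -0.103  0.058]
top brass [509 135   4   4   9] [510.4 136.9] med [ 0.6375 -0.4297  0.0113] min [ 0.634 -0.432  0.006] max [ 0.642 -0.428  0.017]
top brass [510 140   4   6  10] [512.  142.5] med [ 0.6248 -0.4301  0.0135] min [ 0.621 -0.432  0.006] max [ 0.633 -0.429  0.018]
top brass [544 169  13  21 104] [549.1 178.1] med [ 0.5486 -0.4823  0.0184] min [ 0.529 -0.493  0.015] max [ 0.566 -0.47   0.022]
top brass [517 170
[... 1939 characters left out ...]
0.4477 0.1514 0.0106] min [0.446 0.144 0.009] max [0.448 0.159 0.013]
top green [159 270  12   4  16] [163.8 272.2] med [0.44   0.2458 0.0112] min [0.439 0.235 0.007] max [0.445 0.253 0.014]
top green [172 270  10   2  11] [176.4 270.4] med [0.4416 0.2229 0.01  ] min [0.44  0.214 0.006] max [0.442 0.229 0.014]
top 0.047 1761 [0.45970035 0.14703243 0.04700179] [0.55637798 0.24170015 0.05299674]
((0.5076510906219482, 0.19387884438037872), 0.048869017511606216)
top 0.069 205 [0.44217937 0.1534099  0.06907982] [0.54432597 0.25933182 0.07495746]
((0.48077088594436646, 0.20807401835918427), 0.06408567726612091)
scene0.png
scene_crop180.png
scene_crop340.png
top0.png
top_crop125.png
top_crop325.png
```

```bash
python3 - <<'E'
from h import *
for n in("scene","top"):
    f=np.load(n+"0.npz");c={k:f[k] for k in"KRt"};p,d=f['p'],f['d']
    P=deproj(c,d,np.ones(d.shape,bool))
    q=P[(P[:,2]>.081)&(P[:,2]<.09)&(abs(P[:,0]-.555)<.04)&(abs(P[:,1]+.115)<.03)]
    print(n,"headtop",len(q),cv2.minEnclosingCircle(q[:,:2].astype(np.float32)),np.median(q,0))
    q=P[(P[:,2]>.053)&(P[:,2]<.059)&(abs(P[:,0]-.555)<.04)&(abs(P[:,1]+.115)<.03)]
    print("collar",len(q),cv2.minEnclosingCircle(q[:,:2].astype(np.float32)))
    q=P[(P[:,2]>.027)&(P[:,2]<.033)&(abs(P[:,0]-.555)<.06)&(P[:,1]<-.05)&(P[:,1]>-.35)]
    r=cv2.minAreaRect(q[:,:2].astype(np.float32));print("rack",len(q),r,cv2.boxPoints(r))
    q=P[(P[:,2]>.109)&(P[:,2]<.116)&(abs(P[:,0]-.45)<.03)&(abs(P[:,1]-.258)<.03)]
    print("handle top",len(q),cv2.minEnclosingCircle(q[:,:2].astype(np.float32)) if len(q) else '')
print(onz(c,(180,244),.072))
import math
E
```

```text
scene headtop 87 ((0.558808445930481, -0.11803166568279266), 0.011079581454396248) [ 0.55918147 -0.11657491  0.08510168]
collar 78 ((0.5578134059906006, -0.11620830744504929), 0.014196563512086868)
rack 2472 ((0.5613530278205872, -0.18679723143577576), (0.06419459730386734, 0.21059812605381012), 3.568390130996704) [[ 0.52276415 -0.08370005]
 [ 0.5358718  -0.29388988]
 [ 0.5999419  -0.2898944 ]
 [ 0.58683425 -0.07970458]]
handle top 44 ((0.45288804173469543, 0.256475567817688), 0.008350275456905365)
top headtop 101 ((0.55572909116745, -0.11689047515392303), 0.009925887919962406) [ 0.55523551 -0.11661333  0.08556011]
collar 72 ((0.5554690361022949, -0.11646310240030289), 0.013625649735331535)
rack 2752 ((0.5606731176376343, -0.18687982857227325), (0.061234768480062485, 0.21084940433502197), 3.7366178035736084) [[ 0.52325034 -0.08367458]
 [ 0.53699136 -0.29407573]
 [ 0.5980959  -0.29008508]
 [ 0.5843549  -0.07968393]]
handle top 77 ((0.4490259885787964, 0.25620028376579285), 0.00766611285507679)
[0.4797756  0.20078693 0.072     ]
```

View pics/top_crop325.png

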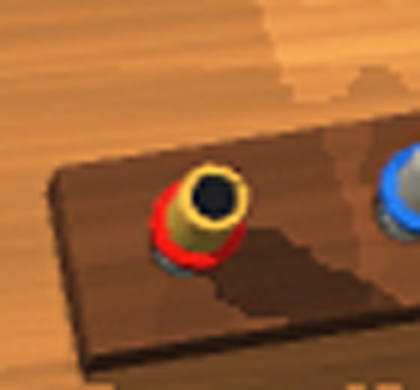

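View pics/top_crop125.png

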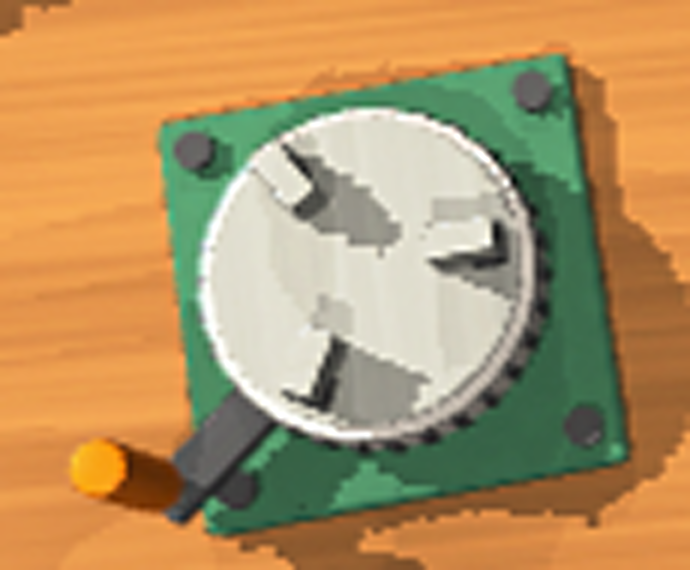

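Punch at (0.556,-0.1165), head top z 0.085, as expected. Chuck axis is (0.508,0.194), handle (0.450,0.2565), so the radius is 0.085 as specified. I'll grip across the rack, which clears the neighbouring punch.

```bash
cat >> h.py <<'E'
def go(x,y,z,yaw_deg):
    "shift cm / turn for target TCP with tool-x yaw"
    from cell import readout
    from scipy.spatial.transform import Rotation as R
    o=readout.get_obs();M=R.from_rotvec(o['ee_rot']).as_matrix()
    s=M.T@(np.array([x,y,z])-o['tcp_pos'])*100
    yaw=np.degrees(np.arctan2(M[1,0],M[0,0]));t=-np.radians((yaw_deg-yaw+180)%360-180)
    print("t",o['time'],"tcp",o['tcp_pos'].round(4),"yaw",yaw.round(2),"F",o['force'].round(1),"w",o['grip_width'],"shift",s.round(2),"turn",t.round(3))
E
python3 -c "
from h import *
go(.5565,-.1165,.15,93.7)"
```

```text
t 0.1 tcp [ 0.2268 -0.4733  0.2382] yaw 25.6 F [ 0.5 -0.1  0. ] w 0.08811419302144168 shift [ 45.15 -17.92   8.85] turn -1.189
```

Call:
drive_tool:
  motion:
    - [5,-2,1,-0.13]
    - [10,-4,2,-0.26]
    - [15,-6,3,-0.4]
    - [20,-8,4,-0.53]
    - [25,-10,5,-0.66]
    - [30,-12,6,-0.79]
    - [35,-14,7,-0.92]
    - [40,-16,8,-1.06]
    - [45.15,-17.9,8.8,-1.19]
    - [45.15,-17.9,8.8,-1.19]
  hand: 1

```text
time: 1.35
tcp_pos: [0.5577, -0.1143, 0.1495]
ee_rot: [-2.14, -2.298, 0.0]
force: [0.0, -0.4, 0.3]
grip_width: 0.0882
```

```bash
python3 - <<'E'
from h import *
from cell import camera,get_calibration
c=get_calibration("wrist");p,d=camera("wrist");cv2.imwrite("pics/w1.png",p[:,:,::-1])
go(.5565,-.1165,.053,93.7)
P=deproj(c,d,np.ones(d.shape,bool))
for lo,hi in((.081,.09),(.053,.0585)):
    q=P[(P[:,2]>lo)&(P[:,2]<hi)&(abs(P[:,0]-.555)<.03)&(abs(P[:,1]+.115)<.03)]
    if len(q):print(len(q),cv2.minEnclosingCircle(q[:,:2].astype(np.float32)),np.median(q,0))
E
```

```text
t 1.4 tcp [ 0.5568 -0.1159  0.1499] yaw 93.89 F [-0.1 -1.   0.7] w 0.08801921298744385 shift [-0.07 -0.02  9.69] turn 0.003
737 ((0.5561399459838867, -0.11665500700473785), 0.010095182806253433) [ 0.55612618 -0.1157268   0.08704342]
350 ((0.5561075806617737, -0.11646528542041779), 0.01396447978913784) [ 0.55574473 -0.10922623  0.05760526]
```

View pics/w1.png

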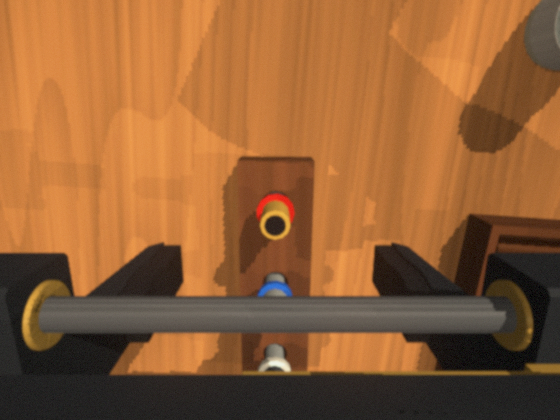

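The wrist view shows the red-collar punch at (275,222), centred between the fingers. The wrist fit (0.5561,-0.1166) agrees with the top view. I'll keep the tips just above the collar, at TCP z about 0.0585.

Call:
drive_tool:
  motion:
    - [-0.1,0,2,0]
    - [-0.1,0,4,0]
    - [-0.1,0,6,0]
    - [-0.1,0,8,0]
    - [-0.1,0,9.1,0]
    - [-0.1,0,9.1,0]
    - [-0.1,0,9.1,0]

```text
time: 2.28
tcp_pos: [0.557, -0.1184, 0.0605]
ee_rot: [2.147, 2.292, 0.001]
force: [-0.6, 0.0, -0.4]
grip_width: 0.0884
```

Call:
drive_tool:
  motion:
    - [0,0,0,0]
    - [0,0,0,0]
    - [0,0,0,0]
    - [0,0,0,0]
    - [0,0,0,0]
    - [0,0,0,0]
    - [0,0,0,0]
    - [0,0,0,0]
  hand: 0

```text
time: 3.28
tcp_pos: [0.5567, -0.118, 0.0597]
ee_rot: [-2.147, -2.294, 0.0]
force: [-0.0, 0.1, -0.4]
grip_width: 0.0191
```

Call:
drive_tool:
  motion:
    - [0,0,-1,0]
    - [0,0,-2.5,0]
    - [0,0,-5,0]
    - [0,0,-8,0]
    - [0,0,-11,0]
    - [0,0,-11,0]

```text
time: 4.03
tcp_pos: [0.5577, -0.1183, 0.1725]
ee_rot: [2.143, 2.29, 0.003]
force: [0.2, -0.0, -2.2]
grip_width: 0.019
```

```bash
python3 - <<'E'
from h import *
from cell import camera,get_calibration
go(.508,.194,.17,93.9)
for n in("wrist","scene","top"):
    p,d=camera(n);
    if n=="scene": p=cv2.resize(p[150:300,150:350],None,fx=3,fy=3)
    cv2.imwrite(f"pics/{n}2.png",p[:,:,::-1])
    np.savez(f"{n}2.npz",p=p,d=d,**get_calibration(n))
E
```

```text
t 4.025 tcp [ 0.5577 -0.1183  0.1725] yaw 93.78 F [ 0.2 -0.  -2.2] w 0.018996390562067193 shift [31.49 -2.9   0.16] turn -0.002
```

View pics/scene2.png

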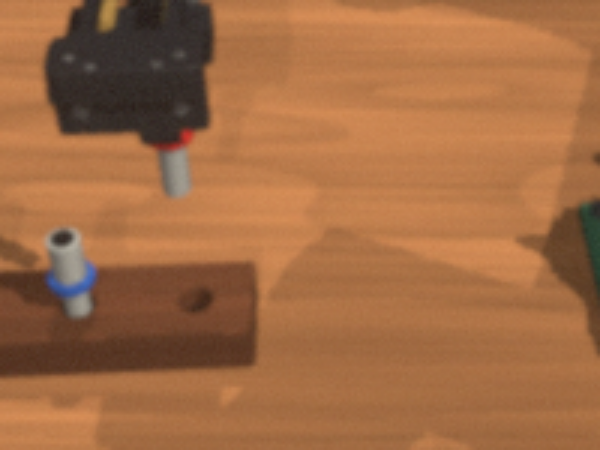

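The punch is held upright with its collar under the fingers, and its hole in the rack is empty. Next, carry it to above the chuck.

Call:
drive_tool:
  motion:
    - [2,-0.2,0,0]
    - [5,-0.5,0,0]
    - [10,-1,0,0]
    - [15,-1.5,0,0]
    - [20,-2,0,0]
    - [25,-2.4,0,0]
    - [29,-2.7,0,0]
    - [31.4,-2.9,0,0]
    - [31.4,-2.9,0,0]
    - [31.4,-2.9,0,0]

```text
time: 5.42
tcp_pos: [0.5067, 0.1932, 0.1693]
ee_rot: [-2.147, -2.293, 0.001]
force: [0.5, -0.0, -1.8]
grip_width: 0.0191
```

```bash
python3 - <<'E'
from h import *
from cell import camera,get_calibration
go(.508,.194,.1,93.9)
for n in("scene","wrist"):
    p,d=camera(n)
    if n=="scene": p=cv2.resize(p[100:300,300:500],None,fx=3,fy=3)
    cv2.imwrite(f"pics/{n}3.png",p[:,:,::-1])
E
```

```text
t 5.425 tcp [0.5067 0.1932 0.1693] yaw 93.79 F [ 0.5 -0.  -1.8] w 0.019076207827519495 shift [0.07 0.14 6.93] turn -0.002
```

View pics/scene3.png

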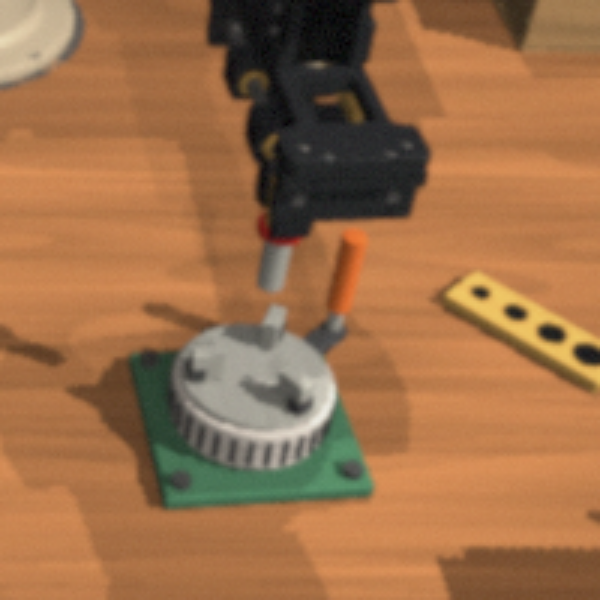

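View pics/wrist3.png

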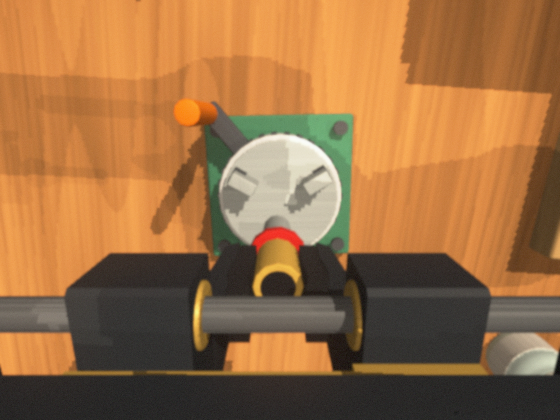

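The punch hangs over the chuck centre (wrist view: collar at (277,240), face centre about (280,190), offset by perspective). Descending.

Call:
drive_tool:
  motion:
    - [0.1,0.1,1.5,0]
    - [0.1,0.1,3,0]
    - [0.1,0.1,4.5,0]
    - [0.1,0.1,6,0]
    - [0.1,0.1,6.4,0]
    - [0.1,0.1,6.4,0]
    - [0.1,0.1,6.4,0]

```text
time: 6.4
tcp_pos: [0.5083, 0.1946, 0.1063]
ee_rot: [2.146, 2.293, 0.001]
force: [0.3, -0.3, -1.2]
grip_width: 0.0192
```

Call:
drive_tool:
  motion:
    - [0,0,0.1,0]
    - [0,0,0.2,0]
    - [0,0,0.3,0]
    - [0,0,0.3,0]

```text
time: 6.9
tcp_pos: [0.508, 0.1945, 0.1026]
ee_rot: [-2.147, -2.293, 0.0]
force: [0.3, 0.5, -1.4]
grip_width: 0.0192
```

Call:
drive_tool:
  motion:
    - [0,0,0.1,0]
    - [0,0,0.2,0]
    - [0,0,0.2,0]

```text
time: 7.28
tcp_pos: [0.508, 0.1945, 0.1006]
ee_rot: [-2.147, -2.293, 0.0]
force: [-0.2, -0.1, -1.4]
grip_width: 0.0194
```

Call:
drive_tool:
  motion:
    - [0,0,0.1,0]
    - [0,0,0.1,0]
    - [0,0,0.1,0]

```text
time: 7.65
tcp_pos: [0.508, 0.1945, 0.0997]
ee_rot: [2.147, 2.294, 0.0]
force: [0.2, 0.4, -1.0]
grip_width: 0.019
```

Call:
drive_tool:
  motion:
    - [0,0,0.1,0]
    - [0,0,0.1,0]
    - [0,0,0.1,0]

```text
time: 8.02
tcp_pos: [0.5083, 0.1946, 0.0996]
ee_rot: [2.146, 2.293, 0.001]
force: [-1.9, -0.0, 5.8]
grip_width: 0.0189
```

Foot is on the face (force up 5.8 N). Releasing.

Call:
drive_tool:
  motion:
    - [0,0,0,0]
    - [0,0,0,0]
    - [0,0,0,0]
    - [0,0,0,0]
    - [0,0,0,0]
    - [0,0,0,0]
  hand: 0.7

```text
time: 8.78
tcp_pos: [0.508, 0.1945, 0.0987]
ee_rot: [-2.147, -2.294, 0.0]
force: [1.1, 0.1, 0.2]
grip_width: 0.0616
```

Call:
drive_tool:
  motion:
    - [0,0,-1,0]
    - [0,0,-3,0]
    - [0,0,-6,0]
    - [0,0,-9,0]
    - [0,0,-9,0]
    - [0,0,-9,0]

```text
time: 9.52
tcp_pos: [0.5077, 0.1944, 0.1881]
ee_rot: [-2.147, -2.293, 0.001]
force: [0.6, 0.1, 0.8]
grip_width: 0.0616
```

```bash
python3 - <<'E'
from h import *
from cell import camera,get_calibration
go(.4505,.2565,.15,132)
for n in("scene","wrist"):
    c=get_calibration(n)
    p,d=camera(n)
    P=deproj(c,d,np.ones(d.shape,bool))
    for nm,lo,hi,x,y in(("head",.121,.129,.508,.194),("handle",.108,.116,.45,.256)):
        q=P[(P[:,2]>lo)&(P[:,2]<hi)&(abs(P[:,0]-x)<.03)&(abs(P[:,1]-y)<.03)]
        if len(q):print(n,nm,len(q),cv2.minEnclosingCircle(q[:,:2].astype(np.float32)),np.median(q,0))
    if n=="scene": p=cv2.resize(p[100:300,300:500],None,fx=3,fy=3)
    cv2.imwrite(f"pics/{n}4.png",p[:,:,::-1])
E
```

```text
t 9.525 tcp [0.5077 0.1944 0.1881] yaw 93.78 F [0.6 0.1 0.8] w 0.06156355998058373 shift [ 6.57 -5.29  3.82] turn -0.667
scene head 82 ((0.5080166459083557, 0.1945212036371231), 0.01077225897461176) [0.51067021 0.19455414 0.12525913]
scene handle 49 ((0.45271795988082886, 0.2562926411628723), 0.008519372902810574) [0.45376862 0.25625165 0.1120268 ]
wrist head 752 ((0.507441520690918, 0.19577594101428986), 0.010085917077958584) [0.50750111 0.19675673 0.12709184]
wrist handle 519 ((0.4504046142101288, 0.2570311725139618), 0.00813569501042366) [0.45098625 0.25705205 0.11357616]
```

View pics/wrist4.png

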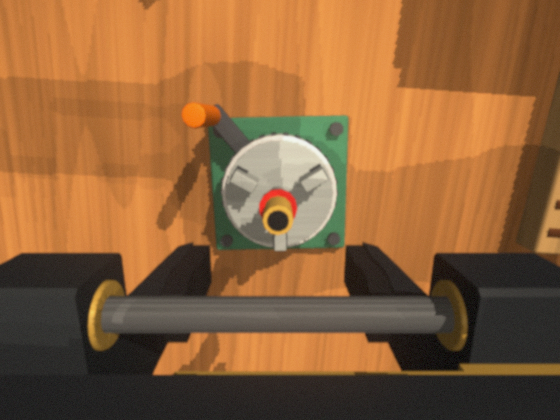

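View pics/scene4.png

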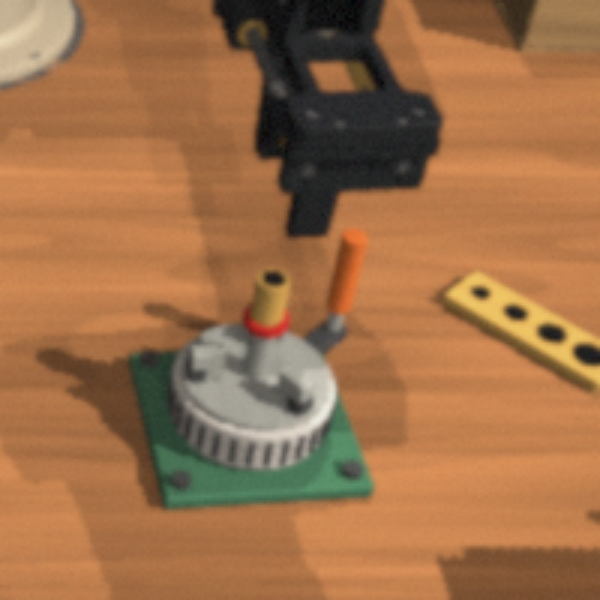

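The punch stands upright at (0.5075,0.195), within about 1.5 mm of the axis, between the three open jaws. Handle is at (0.4504,0.257). Next: above the handle, with the jaws set tangentially.

Call:
drive_tool:
  motion:
    - [1.3,-1,0,-0.13]
    - [2.6,-2.1,0,-0.27]
    - [4,-3.2,1,-0.4]
    - [5.2,-4.2,2,-0.54]
    - [6.6,-5.3,3.5,-0.674]
    - [6.6,-5.3,3.5,-0.674]
    - [6.6,-5.3,3.5,-0.674]

```text
time: 10.5
tcp_pos: [0.4513, 0.2565, 0.1539]
ee_rot: [1.272, 2.872, 0.0]
force: [-0.4, 0.2, 0.7]
grip_width: 0.0616
```

```bash
python3 - <<'E'
from h import *
go(.4504,.257,.076,132.4)
E
```

```text
t 10.5 tcp [0.4513 0.2565 0.1539] yaw 132.24 F [-0.4  0.2  0.7] w 0.061632923317188844 shift [ 0.09 -0.03  7.79] turn -0.003
```

Call:
drive_tool:
  motion:
    - [0.1,0,1.5,0]
    - [0.1,0,3,0]
    - [0.1,0,4.5,0]
    - [0.1,0,6,0]
    - [0.1,0,7,0]
    - [0.1,0,7.7,0]
    - [0.1,0,7.7,0]

```text
time: 11.38
tcp_pos: [0.45, 0.2576, 0.0764]
ee_rot: [-1.268, -2.874, 0.0]
force: [-0.4, 0.3, 0.6]
grip_width: 0.0617
```

Call:
drive_tool:
  motion:
    - [0,0,0,0]
    - [0,0,0,0]
    - [0,0,0,0]
    - [0,0,0,0]
    - [0,0,0,0]
    - [0,0,0,0]
    - [0,0,0,0]
  hand: 0

```text
time: 12.25
tcp_pos: [0.45, 0.2576, 0.0768]
ee_rot: [-1.268, -2.874, 0.0]
force: [-0.8, -0.1, 2.5]
grip_width: 0.0151
```

```bash
cat >> h.py <<'E'
def arc(n,step,cx=.508,cy=.194,r=.0854):
    "rows for turning clockwise by step rad n times, from the measured pose, tool keeps tangential; radius of start kept"
    a=np.arange(1,n+1)*step
    # tool x radial outward, tool y clockwise-tangential: shift in start tool axes
    for t in a: print([round(float(v),2) for v in (-r*100*(1-np.cos(t)), r*100*np.sin(t),0,t)])
E
python3 - <<'E'
from h import *
go(.4504,.257,.076,132.4)
arc(10,.1)
E
```

```text
t 12.25 tcp [0.45   0.2576 0.0768] yaw 132.4 F [-0.8 -0.1  2.5] w 0.015137881625789287 shift [-0.07 -0.01  0.08] turn 0.0
[-0.04, 0.85, 0.0, 0.1]
[-0.17, 1.7, 0.0, 0.2]
[-0.38, 2.52, 0.0, 0.3]
[-0.67, 3.33, 0.0, 0.4]
[-1.05, 4.09, 0.0, 0.5]
[-1.49, 4.82, 0.0, 0.6]
[-2.01, 5.5, 0.0, 0.7]
[-2.59, 6.13, 0.0, 0.8]
[-3.23, 6.69, 0.0, 0.9]
[-3.93, 7.19, 0.0, 1.0]
```

Handle gripped (15 mm on the 16 mm post). Turning clockwise in stages.

Call:
drive_tool:
  motion:
    - [-0.01,0.43,0,0.05]
    - [-0.04,0.85,0,0.1]
    - [-0.1,1.27,0,0.15]
    - [-0.17,1.69,0,0.2]
    - [-0.26,2.1,0,0.25]
    - [-0.38,2.51,0,0.3]
    - [-0.67,3.31,0,0.4]
    - [-0.67,3.31,0,0.4]

```text
time: 13.25
tcp_pos: [0.4789, 0.2754, 0.0768]
ee_rot: [-1.813, -2.565, -0.0]
force: [-2.3, 2.4, 2.2]
grip_width: 0.0147
```

```bash
cat >> h.py <<'E'
def stat():
    from cell import readout
    o=readout.get_obs();v=o['tcp_pos'][:2]-[.508,.194];th=np.arctan2(v[1],v[0]);F=o['force']
    er=v/np.hypot(*v);et=np.array([er[1],-er[0]])
    print("r",np.hypot(*v).round(4),"deg",np.degrees(th).round(1),"Frad",(F[:2]@er).round(1),"Ftan",(F[:2]@et).round(1),"Fz",F[2].round(1),"tq",o['wrist_torque'].round(2))
E
python3 - <<'E'
from h import *
stat();go(.5,.25,.077,109.5)
E
```

```text
r 0.0864 deg 109.6 Frad 3.1 Ftan -1.3 Fz 2.2 tq [ 0.36  0.27 -0.03]
t 13.25 tcp [0.4789 0.2754 0.0768] yaw 109.48 F [-2.3  2.4  2.2] w 0.014668024495672484 shift [-3.1   1.14 -0.03] turn -0.0
```

Call:
drive_tool:
  motion:
    - [-0.04,0.85,0,0.1]
    - [-0.17,1.69,0,0.2]
    - [-0.38,2.51,0,0.3]
    - [-0.67,3.31,0,0.4]
    - [-1.04,4.07,0,0.5]
    - [-1.48,4.8,0,0.6]
    - [-1.48,4.8,0,0.6]

```text
time: 14.12
tcp_pos: [0.5295, 0.2781, 0.0768]
ee_rot: [-2.489, -1.914, -0.003]
force: [-0.5, 6.2, 1.4]
grip_width: 0.0149
```

```bash
python3 - <<'E'
from h import *
stat()
from cell import camera
p,d=camera("scene");p=cv2.resize(p[100:300,300:500],None,fx=3,fy=3);cv2.imwrite("pics/s5.png",p[:,:,::-1])
E
```

```text
r 0.0868 deg 75.7 Frad 5.9 Ftan -2.0 Fz 1.4 tq [ 1.04 -0.07  0.  ]
```

View pics/s5.png

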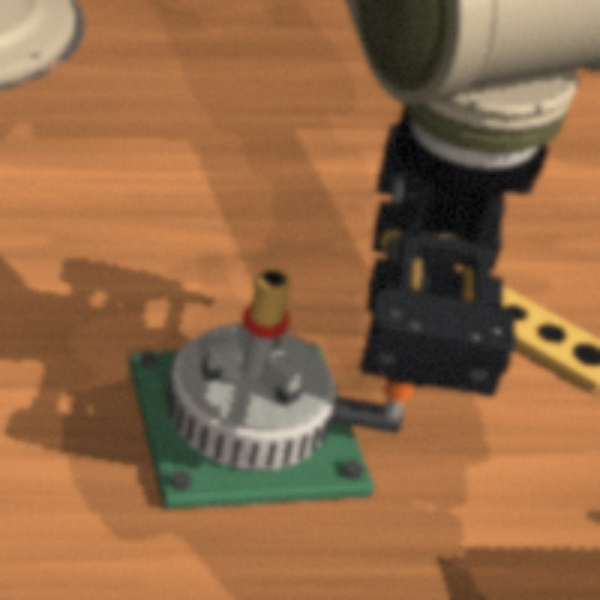

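The handle follows, the jaws are closing and the punch is still upright. I'll continue in small steps, watching the tangential force.

Call:
drive_tool:
  motion:
    - [0.1,0.43,0,0.05]
    - [0.07,0.85,0,0.1]
    - [0.01,1.27,0,0.15]
    - [0.01,1.27,0,0.15]

```text
time: 14.68
tcp_pos: [0.5414, 0.2742, 0.0768]
ee_rot: [-2.625, -1.724, -0.001]
force: [-3.6, 2.6, 1.9]
grip_width: 0.015
```

```bash
python3 -c "
from h import *
stat()"
```

```text
r 0.0869 deg 67.4 Frad 1.0 Ftan -4.3 Fz 1.9 tq [0.36 0.34 0.01]
```

Call:
drive_tool:
  motion:
    - [-0.01,0.34,0,0.04]
    - [-0.03,0.68,0,0.08]
    - [-0.03,0.68,0,0.08]

```text
time: 15.05
tcp_pos: [0.5476, 0.2712, 0.0768]
ee_rot: [-2.693, -1.617, -0.001]
force: [-2.3, 3.3, 1.9]
grip_width: 0.0149
```

```bash
python3 -c "
from h import *
stat()"
```

```text
r 0.0868 deg 62.8 Frad 1.9 Ftan -3.6 Fz 1.9 tq [ 0.61  0.32 -0.05]
```

Call:
drive_tool:
  motion:
    - [0,0.26,0,0.03]
    - [-0.02,0.51,0,0.06]
    - [-0.02,0.51,0,0.06]

```text
time: 15.42
tcp_pos: [0.5521, 0.2688, 0.0768]
ee_rot: [-2.74, -1.536, -0.001]
force: [-0.6, 4.2, 1.5]
grip_width: 0.0153
```

```bash
python3 -c "
from h import *
stat()"
```

```text
r 0.0868 deg 59.5 Frad 3.3 Ftan -2.7 Fz 1.5 tq [ 0.67  0.25 -0.  ]
```

Call:
drive_tool:
  motion:
    - [0.03,0.26,0,0.03]
    - [0.02,0.51,0,0.06]
    - [0.02,0.51,0,0.06]

```text
time: 15.8
tcp_pos: [0.5564, 0.2661, 0.0768]
ee_rot: [-2.785, -1.453, -0.0]
force: [-1.6, 3.9, 2.3]
grip_width: 0.015
```

```bash
python3 -c "
from h import *
stat()"
```

```text
r 0.0868 deg 56.1 Frad 2.3 Ftan -3.6 Fz 2.3 tq [ 0.54  0.35 -0.05]
```

Call:
drive_tool:
  motion:
    - [0,0.26,0,0.03]
    - [-0.02,0.51,0,0.06]
    - [-0.02,0.51,0,0.06]

```text
time: 16.18
tcp_pos: [0.5603, 0.2633, 0.0768]
ee_rot: [-2.827, -1.368, -0.0]
force: [-3.1, 4.7, 3.5]
grip_width: 0.0151
```

```bash
python3 -c "
from h import *
stat()"
```

```text
r 0.0868 deg 53.0 Frad 1.9 Ftan -5.3 Fz 3.5 tq [ 0.84  0.57 -0.01]
```

Call:
drive_tool:
  motion:
    - [0,0.15,0,0.02]
    - [0,0.3,0,0.03]
    - [0,0.3,0,0.03]

```text
time: 16.55
tcp_pos: [0.5619, 0.262, 0.0767]
ee_rot: [-2.846, -1.326, 0.002]
force: [-7.5, 8.5, 4.9]
grip_width: 0.0152
```

```bash
python3 -c "
from h import *
stat()
from cell import camera
p,d=camera('top');p=cv2.resize(p[180:290,120:250],None,fx=5,fy=5,interpolation=cv2.INTER_CUBIC);cv2.imwrite('pics/t6.png',p[:,:,::-1])"
```

```text
r 0.0868 deg 51.6 Frad 2.0 Ftan -11.2 Fz 4.9 tq [1.21 1.11 0.04]
```

View pics/t6.png

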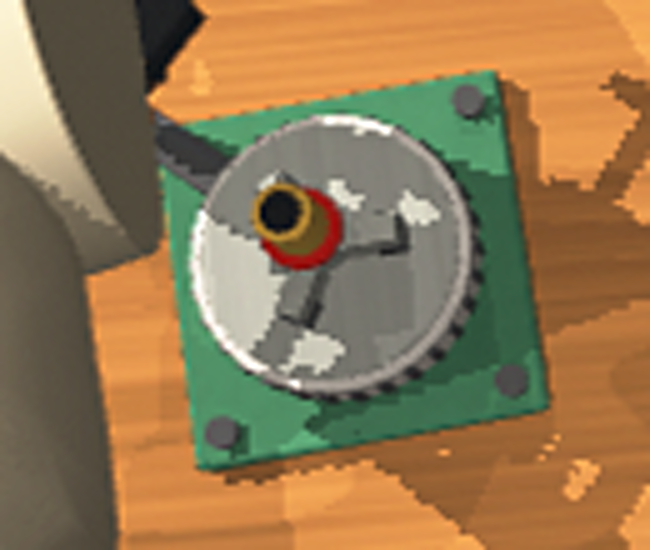

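The jaws now meet the shank and the tangential force is rising (11 N). Pressing on to about 20 N.

Call:
drive_tool:
  motion:
    - [0,0.1,0,0]
    - [0,0.2,0,0]
    - [0,0.3,0,0]
    - [0,0.3,0,0]

```text
time: 17.1
tcp_pos: [0.5633, 0.2609, 0.0767]
ee_rot: [-2.844, -1.326, 0.004]
force: [-11.9, 11.7, 6.5]
grip_width: 0.0149
```

```bash
python3 -c "
from h import *
stat()"
```

```text
r 0.0868 deg 50.4 Frad 1.4 Ftan -16.7 Fz 6.5 tq [ 1.78  1.72 -0.14]
```

Call:
drive_tool:
  motion:
    - [0,0.1,0,0]
    - [0,0.2,0,0]
    - [0,0.25,0,0]
    - [0,0.25,0,0]
    - [0,0.25,0,0]

```text
time: 17.73
tcp_pos: [0.5645, 0.2599, 0.0767]
ee_rot: [-2.843, -1.325, 0.006]
force: [-15.8, 14.9, 7.8]
grip_width: 0.0156
```

```bash
python3 -c "
from h import *
stat()"
```

```text
r 0.0868 deg 49.4 Frad 1.0 Ftan -21.6 Fz 7.8 tq [ 2.18  2.38 -0.2 ]
```

Clamped at 21.6 N. Easing off part of the pressure (still pushing forward) and letting go.

Call:
drive_tool:
  motion:
    - [0,-0.2,0,0]
    - [0,-0.5,0,0]
    - [0,-0.5,0,0]

```text
time: 18.1
tcp_pos: [0.5626, 0.2615, 0.0768]
ee_rot: [-2.846, -1.326, 0.001]
force: [-6.7, 7.2, 3.8]
grip_width: 0.0145
```

Call:
drive_tool:
  motion:
    - [0,0,0,0]
    - [0,0,0,0]
    - [0,0,0,0]
    - [0,0,0,0]
    - [0,0,0,0]
    - [0,0,0,0]
  hand: 0.7

```text
time: 18.85
tcp_pos: [0.5634, 0.2605, 0.0767]
ee_rot: [2.848, 1.325, 0.0]
force: [0.3, 0.5, 0.1]
grip_width: 0.0619
```

Call:
drive_tool:
  motion:
    - [0,0,-1,0]
    - [0,0,-3,0]
    - [0,0,-6,0]
    - [0,0,-9,0]
    - [0,0,-12,0]
    - [0,0,-12,0]

```text
time: 19.6
tcp_pos: [0.5642, 0.2608, 0.1995]
ee_rot: [2.848, 1.325, 0.008]
force: [-0.4, 0.4, -0.4]
grip_width: 0.0615
```

```bash
python3 - <<'E'
from h import *
from cell import camera,get_calibration
stat();go(.42,.194,.2,90)
for n in("scene","wrist"):
    c=get_calibration(n)
    p,d=camera(n)
    P=deproj(c,d,np.ones(d.shape,bool))
    for nm,lo,hi,x,y in(("head",.121,.129,.508,.194),("handle",.108,.116,.56,.262)):
        q=P[(P[:,2]>lo)&(P[:,2]<hi)&(abs(P[:,0]-x)<.03)&(abs(P[:,1]-y)<.03)]
        if len(q):
            k=cv2.minEnclosingCircle(q[:,:2].astype(np.float32));print(n,nm,len(q),k,np.median(q,0),np.degrees(np.arctan2(k[0][1]-.194,k[0][0]-.508)))
    if n=="scene": p=cv2.resize(p[100:300,300:500],None,fx=3,fy=3)
    cv2.imwrite(f"pics/{n}7.png",p[:,:,::-1])
E
```

```text
r 0.0873 deg 49.9 Frad 0.0 Ftan -0.5 Fz -0.4 tq [-0.03 -0.    0.03]
t 19.6 tcp [0.5642 0.2608 0.1995] yaw 49.9 F [-0.4  0.4 -0.4] w 0.06152857876178917 shift [-14.4   -6.72  -0.13] turn -0.7
scene head 85 ((0.510040819644928, 0.19470512866973877), 0.010547633282840252) [0.51182416 0.19390121 0.12527085] 19.060670287833247
scene handle 60 ((0.5613347887992859, 0.26270750164985657), 0.008586423471570015) [0.56227588 0.26161306 0.11206703] 52.179290573057024
wrist head 155 ((0.5066856741905212, 0.19281642138957977), 0.00925601925700903) [0.50516794 0.1908377  0.12731294] -137.99628457492486
wrist handle 393 ((0.5601359605789185, 0.262802392244339), 0.007879065349698067) [0.56058855 0.26337229 0.11369334] 52.84646942898299
```

View pics/scene7.png

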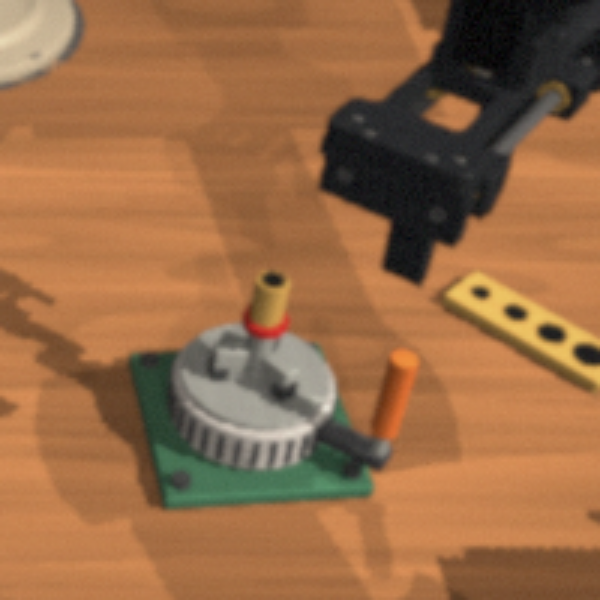

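View pics/wrist7.png

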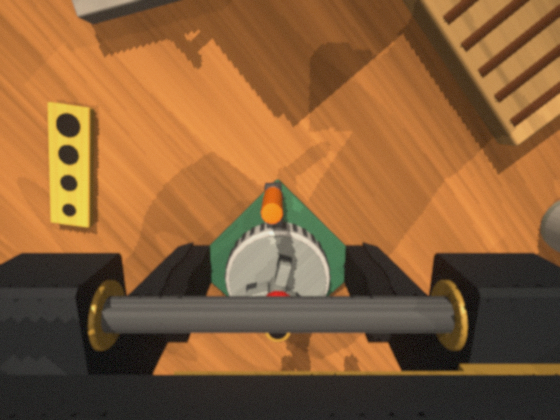

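The scene view shows the punch upright in the closed jaws (collar at (268,325) in the crop). The handle is at 52.5°, 1.39 rad from the start, and the gripper is clear.

```bash
python3 -c "
from cell import ticket
print(ticket.job_done())"
```

```text
the job is handed in; nothing more can be done
None
```

The red-collar brass punch now stands upright, shank down, in the closed jaws of the chuck. The job was handed in at about 20 s of the 50 s allowed.

- **Placing:** I took the punch from the rack and set it down about 1.5 mm from the chuck's axis. I let go once its foot pressed on the face with about 6 N.
- **Clamping:** I turned the handle clockwise about 1.39 rad, from 132.4° to about 52.5°, until the jaws stopped on the shank. I pressed on to 21.6 N at the handle, then opened the gripper and backed off.
- **Last checks:**
  - The punch is upright, its head top is at z 0.125 m as expected, and it is within about 2 mm of the axis.
  - The handle stayed where it was left after release.
  - The force on the tool is close to zero and the gripper is clear.
- **Disagreements:**
  - The scene camera reads 1–4 mm further out in x than the other cameras. I used the top and wrist values, which agreed with each other.
  - In the last wrist picture the gripper partly hid the punch head, so its position fit there is weak. My check of the punch at the end rests on the scene view.

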